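# Press the bench timer into its cutout in the equipment case

## Robot

A 6-joint arm with a two-finger parallel gripper is mounted at the origin on a cart in front of the work surface, level with it; the furniture and walls round the work are solid. World frame = base frame: x ahead of the robot, y to its left, z up, the work surface at z = 0. Lengths are in m, angles in rad, forces in N, time in s.
With the tool pointing down it reaches from about 0.35 to 0.925 m from the base axis. Payload 6.4 kg.
Tool frame: the origin (TCP) lies at the centre of the arm's flange, where the gripper is bolted on; the fingertips stand 199 mm ahead of it and the grasp point (between the pads) lies 180 mm ahead of it (r.nose_length is the distance from the TCP to the fingertips, in m); z points along the fingers, y is the direction in which the jaws open and shut (so a half turn about z gives the same grasp; the last joint's range is limited). The gripper opens to 94 mm and grips with 3 to 60 N. Pads are 16 mm wide; open, the fingers measure 119 mm over their backs; the gripper's body (75 mm by 177 mm) begins 78 mm behind the grasp point.
Start: joints at [0.951, 0.245, 1.558, -0, 1.339, -0.174], TCP at [0.28, 0.586, 0.405] pointing down, gripper open.
Joint ranges: [-3.13, 3.13], [-1.02, 2.26], [0.13, 2.54], [-0.95, 4.09], [0.21, 2.88], [-2.74, 2.74]. Speed limits (rad/s): [2.57, 2.57, 3.14, 3.14, 3.14, 3.14].

## Interface

Orientations are given as a rotation vector (axis times angle).
In Python, from plant import r gives the robot as it stands. The module is installed in compiled form; this text tells all that it offers.
- The arm moves only by the tool play_rows, never from a script. Its argument "steps" is a list of rows, each a list of 7 numbers: the shift along the tool's x, y, z each as a share of 1 m, from -1 to 1, then the turn, a rotation vector about the tool's x, y, z each as a share of 180 degrees, from -1 to 1, then the opening, from 0 (shut) to 1 (fully open). In form: [[x, y, z, rx, ry, rz, fingers], ...]. A call has 1 to 20 rows; each row shifts and turns the commanded pose from where the row before left it, along the tool's axes as they then stand; what a row does not reach is not made up. A row lasts 1/10 s, in which the tool goes at most 50 mm and 8.59 degrees, less where a joint would pass 70% of its speed; a pose out of reach is approached as far as the arm can. A call with a number of a shift or a turn outside -1 to 1 is refused whole. A call with a gripper value outside its range is refused whole. The fingers move at their own pace and stop on an object; the grip force is fixed at half the most. Time passes only in rows, so rows that do not move let the fingers close. It gives the time, the measured TCP pose, the force and the opening at its end, in the units of the state.
- r.observe(): the state, without advancing time (a new reading comes with each control period).
- r.get_image(name): name is "side" or "top" or "wrist"; returns a dict with "pixels" (420x560x3 uint8, blue, green, red), "mtx" (3x3 intrinsics, pixels), "eye" and "orientation" of the camera in the world. Camera axes: x right, y down, z forward; pixel columns grow to the right and rows downward; lengths in m; the calibration is good to about 2 mm. A picture is of the moment at which its call begins. There is no depth.
- r.close_job(): hands the job in, once; it reports no verdict.
The state is a dict: "t": time; "joint_positions": joint angles; "dq": joint speeds; "joint_torque": joint torques, N m; "eef_pos": TCP position; "ee_rot": TCP orientation; "force": force on the tool from outside, world axes, zero at the start; "torque": the same for the moment, N m; "finger_gap": finger opening in m.
Only numpy, scipy, OpenCV 4.12 (cv2) and the standard library are available. Lean on these libraries where they do the work, as an engineer would, in place of code of your own. Each camera call takes 0.05 s, during which the arm holds its last target. There are 200 camera calls.

## Task

The small white digital timer standing near the open black equipment case (not the one at the far left beside the wash bottle) belongs in that case. Stand it upright in the long narrow cutout that fits it (it may face either way), press it down past the spring strips until it sits fully home on the floor of the cutout, and let go. Leave the specimen cup and the little amber bottle where they stand.

Things in the scene. Friction and masses are not known exactly. Their poses are not given: they have to be found in the camera images.
- timer_center (a point): Centre of the loose white digital timer: an upright slab 18 mm thick (its x axis), 66 wide (y), 64 tall (z, up), about 80 g; this point is 32 above its underside. Grasp it across its thickness near the top. Fully home, its centre is 4 mm and its top 36 mm above the cutout's mouth. Let go too early it rests on the strips about 16 mm too high and may topple: best pressed home while still held.
- timer_cutout (a point): Mouth centre of the cutout, 25 (x axis) x 74 mm (y), 28 deep, in the flat top (39 above the desk) of one of 2 grey blocks, 76 x 100, in a low fixed black case left of a tall microscope. Its top 7 mm slope out to 37 x 86. Sloped steel spring strips on its long walls, 14 below the mouth, narrow it to 16; 5 to 15 N down passes them. The other block: a short cutout and a jar rising 20 above it.
- cup_center (a point): Centre of a bystander: a round specimen cup with a screw lid, 60 mm across and 70 mm tall, standing on the desk; this point is half-way up.
- oil_center (a point): Centre of a bystander: a small round amber bottle with a black cap, 26 mm across and 68 mm tall, standing on the desk; this point is half-way up.
Things that resemble listed ones, but are neither listed nor needed, are in the scene too. What is shaped like the part that bears timer_center but blue is not meant.

How it is judged:
By the outcome, as a careful person would: the job done as asked, in the order asked, and still so for the second after the job is handed in, with the robot touching nothing.
It also fails if it takes over 35 s, if anything falls off the work surface, if the arm or the gripper's body presses on something with over 40 N, if the wrist force passes 120 N, or if a joint passes its speed limit or range.

## Working session

There is one attempt and no reset: what is moved stays moved. The work goes in short steps, Python scripts to look and compute and a tool call to move; the robot and the scene stay as the last step left them, time stands still between calls to the robot, and variables do not carry over. Pictures are saved under pics/ and viewed, about 8 in all and at most 12, crops included, and the job is handed in when it is done.

Besides the shell and the picture viewer there is one more tool, called after "Request:" as name(argument=value, ...) on one line, values as JSON. play_rows: Moves the arm, as the interface text tells. Its arguments: {"type":"object","properties":{"steps":{"type":"array","items":{"type":"array","items":{"type":"number"}}}},"required":["steps"]}

```bash
mkdir -p pics
cat > h.py <<'E'
import numpy as np, cv2, pickle
from scipy.spatial.transform import Rotation as R
from plant import r
def snap(n,tag):
    d=r.get_image(n); cv2.imwrite(f'pics/{tag}.png',d['pixels']); pickle.dump(d,open(f'pics/{tag}.pkl','wb')); return d
def load(tag): return pickle.load(open(f'pics/{tag}.pkl','rb'))
def mat(d):
    o=np.array(d['orientation'],float); return o if o.shape==(3,3) else R.from_rotvec(o).as_matrix()
def ray(d,px):
    v=np.linalg.inv(d['mtx'])@np.array([px[0],px[1],1.]); return np.array(d['eye']),mat(d)@v
def at_z(d,px,z):
    e,v=ray(d,px); return e+v*(z-e[2])/v[2]
def proj(d,P):
    p=d['mtx']@(mat(d).T@(np.array(P)-d['eye'])); return p[:2]/p[2]
E
python3 - <<'E'
from h import *
a=snap('top','top0');b=snap('side','side0')
for d in(a,b): print(d['eye'],d['orientation'],d['mtx'])
print(r.observe())
E
```

```text
[0.37460707 0.21122097 1.13482065] [-2.15677999  2.12022197 -0.18731341] [[420.34923904   0.         281.70137511]
 [  0.         420.34923904 208.11034578]
 [  0.           0.           1.        ]]
[ 0.61083914 -0.54928013  0.66918291] [-2.2741602  -0.09068058  0.02457699] [[406.66520885   0.         280.5359587 ]
 [  0.         406.66520885 216.69418734]
 [  0.           0.           1.        ]]
{'t': 0.1, 'joint_positions': array([ 9.50886719e-01,  2.45736521e-01,  1.55884598e+00,  3.28412306e-06,
        1.33867685e+00, -1.74129502e-01]), 'dq': array([-7.72935157e-05, -1.22819271e-03, -1.94980805e-03, -7.22586691e-04,
        2.60667557e-04,  7.13863469e-05]), 'joint_torque': array([ 1.34298814e-03, -4.16910982e+01, -3.15528774e+01,  6.86166272e-02,
        3.09238338e-02, -5.78734330e-05]), 'eef_pos': array([0.28015543, 0.58631663, 0.403685  ]), 'ee_rot': array([-6.94304086e-01, -3.06324551e+00,  2.41195886e-03]), 'force': array([ 0.06124587, -0.10894169,  0.24698051]), 'torque': array([-0.01602002,  0.01294082,  0.01055643]), 'finger_gap': 0.09360521674540562}
```

View pics/top0.png

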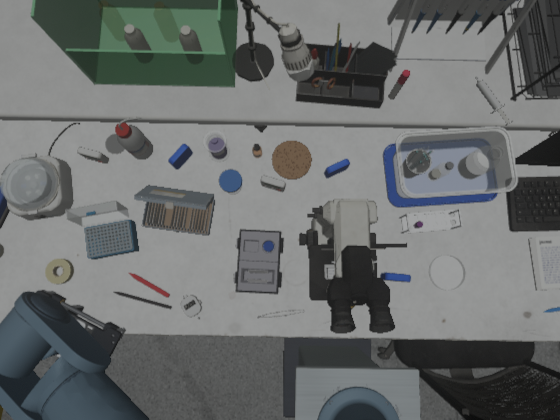

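View pics/side0.png

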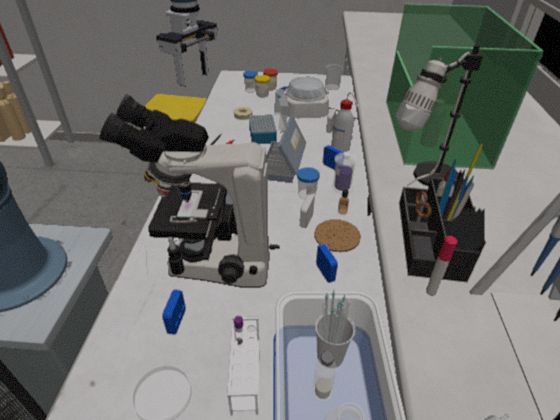

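Candidates in the top view: white slab at (273,183), white slab at (90,153) beside the wash bottle, and blue ones at (180,156) and (337,167). The slab at (273,183) fits, being white and near the black case (260,262). The cup is at (230,181) and the amber bottle at (257,151). I'll confirm it in a crop.

Run:
```python
from h import *
im=load('top0')['pixels']; s=load('side0')['pixels']
a=cv2.resize(im[140:300,215:305],None,fx=3.7,fy=3.7,interpolation=cv2.INTER_CUBIC)
b=cv2.resize(s[155:245,285:365],None,fx=5,fy=5,interpolation=cv2.INTER_CUBIC)
c=np.zeros((600,760,3),np.uint8); c[:a.shape[0],:a.shape[1]]=a; c[:b.shape[0],350:350+b.shape[1]]=b
cv2.imwrite('pics/c1.png',c)
```

```text
(no output)
```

View pics/c1.png

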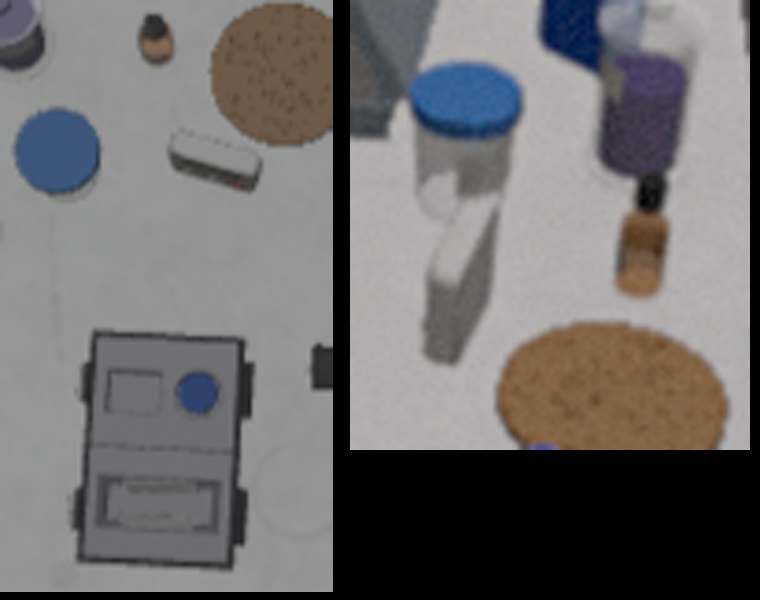

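The crop confirms it: the white upright slab, top face centre about crop (216,151), stands beside the cup at crop (57,150). The long cutout is centred at crop (160,503), with corners about (100,473), (219,479), (216,533), (96,529).

Run:
```python
from h import *
d=load('top0'); f=lambda x,y:((x+.5)/3.7+214.5,(y+.5)/3.7+139.5)
for n,p,z in [('timerTop',(216,151),.064),('tl',(173,140),.064),('tr',(261,167),.064),('cut',(160,503),.039),('c1',(100,473),.039),('c2',(219,479),.039),('c3',(216,533),.039),('c4',(96,529),.039),('cup',(57,150),.07),('oil',(154,22),.068),('blkTL',(95,333),.039),('blkTR',(243,340),.039),('blkBR',(231,567),.039),('blkBL',(80,560),.039)]:
    print(n,at_z(d,f(*p),z).round(4))
o=r.observe();print(R.from_rotvec(o['ee_rot']).as_matrix().round(3))
w=snap('wrist','w0'); T=R.from_rotvec(o['ee_rot']).as_matrix()
print('cam in tool',T.T@(w['eye']-o['eef_pos']),(T.T@mat(w)).round(3),w['mtx'])
```

```text
timerTop [0.6271 0.2274 0.064 ]
tl [0.6345 0.2579 0.064 ]
tr [0.6162 0.1954 0.064 ]
cut [0.3814 0.2617 0.039 ]
c1 [0.4014 0.3041 0.039 ]
c2 [0.3986 0.221  0.039 ]
c3 [0.3615 0.2224 0.039 ]
c4 [0.3629 0.3056 0.039 ]
cup [0.6244 0.3387 0.07  ]
oil [0.7196 0.2733 0.068 ]
blkTL [0.4994 0.3107 0.039 ]
blkTR [0.4963 0.2059 0.039 ]
blkBR [0.3386 0.2116 0.039 ]
blkBL [0.3417 0.316  0.039 ]
[[-0.902  0.431 -0.001]
 [ 0.431  0.902 -0.001]
 [ 0.    -0.002 -1.   ]]
cam in tool [ 0.08477444 -0.00016432  0.01858794] [[ 0.    -0.957 -0.289]
 [ 1.     0.001 -0.   ]
 [ 0.    -0.289  0.957]] [[350.05588341   0.         282.14433135]
 [  0.         350.05588341 208.72095786]
 [  0.           0.           1.        ]]
```

Run:
```python
from h import *
a,b=load('top0'),load('side0')
def tri(p,q):
    e1,v1=ray(a,p);e2,v2=ray(b,q)
    A=np.stack([v1,-v2],1);s,*_=np.linalg.lstsq(A,e2-e1,rcond=None)
    x,y=e1+s[0]*v1,e2+s[1]*v2; return ((x+y)/2).round(3),np.linalg.norm(x-y).round(3)
for n,p,q in[('eyeL',(342,325),(130,108)),('eyeR',(378,325),(112,130)),('armtop',(350,205),(255,155)),('lamphead lo',(300,72),(410,115)),('lamphead hi',(290,30),(435,70)),('stageL',(312,270),(190,195)),('lampelbow',(247,2),(475,60))]: print(n,*tri(p,q))
o=r.observe();T=R.from_rotvec(o['ee_rot']).as_matrix()
def delta(T,yaw,P):
    ty=np.array([np.cos(yaw),np.sin(yaw),0]);tz=np.array([0,0,-1.]);G=np.stack([np.cross(ty,tz),ty,tz],1)
    print((T.T@(np.array(P)-o['eef_pos'])).round(4),np.degrees(R.from_matrix(T.T@G).as_rotvec()).round(2))
delta(T,np.radians(-16.3),[.627,.227,.40])
```

```text
eyeL [0.298 0.095 0.35 ] 0.009
eyeR [0.295 0.026 0.343] 0.002
armtop [0.526 0.065 0.286] 0.001
lamphead lo [0.802 0.172 0.321] 0.007
lamphead hi [0.839 0.196 0.401] 0.005
stageL [0.385 0.127 0.141] 0.022
lampelbow [0.924 0.28  0.386] 0.023
[-0.4679 -0.1747  0.004 ] [-8.000e-02  5.000e-02  8.076e+01]
```

Run:
```python
from h import *
a,b=load('top0'),load('side0')
for P in [(.28,.586,.405),(.28,.586,.205),(.28,.586,.5),(0,0,0),(0,0,.3),(.1,.14,.7)]: print(P,proj(a,P).round(),proj(b,P).round())
a=cv2.resize(a['pixels'][270:,:140],(560,600)); cv2.imwrite('pics/c2.png',a)
```

```text
(0.28, 0.586, 0.405) [ 52. 332.] [184.   3.]
(0.28, 0.586, 0.205) [101. 321.] [194.  79.]
(0.28, 0.586, 0.5) [ 17. 341.] [178. -40.]
(0, 0, 0) [359. 431.] [ 14. 272.]
(0, 0, 0.3) [390. 490.] [-59. 152.]
(0.1, 0.14, 0.7) [350. 585.] [ -72. -166.]
```

View pics/c2.png

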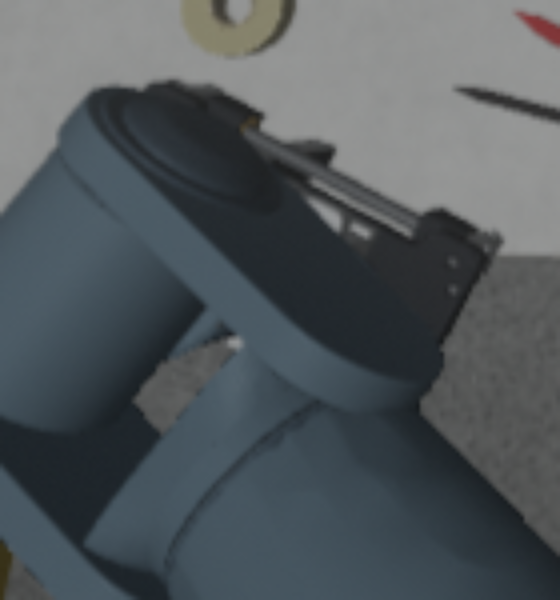

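Request:
play_rows(steps=[[-0.047,-0.017,0,0,0,0.045,1],[-0.047,-0.017,0,0,0,0.045,1]])

```text
t: 0.35
eef_pos: [0.3452, 0.5104, 0.4042]
ee_rot: [1.123, 2.934, -0.0]
force: [1.2, 0.1, -0.5]
finger_gap: 0.0939
```

```bash
cat >> h.py <<'E'
def delta(yaw,P):
    """shift (tool axes, before turning) in m, turn in deg and share"""
    o=r.observe();T=R.from_rotvec(o['ee_rot']).as_matrix()
    y=np.radians(yaw);ty=np.array([np.cos(y),np.sin(y),0]);tz=np.array([0,0,-1.]);G=np.stack([np.cross(ty,tz),ty,tz],1)
    t=R.from_matrix(T.T@G).as_rotvec()
    print('shift',(T.T@(np.array(P)-o['eef_pos'])).round(4),'turn deg',np.degrees(t).round(2),'share',(t/np.pi).round(4))
E
python3 -c "
from h import *
delta(-16.3,[.627,.227,.40])"
```

```text
shift [-0.399  -0.0227  0.0042] turn deg [-1.000e-02  2.000e-02  6.439e+01] share [-0.000e+00  1.000e-04  3.577e-01]
```

Request:
play_rows(steps=[[-0.04,-0.0023,0,0,0,0,1],[-0.04,-0.0023,0,0,0,0,1],[-0.04,-0.0023,0,0,0,0,1],[-0.04,-0.0023,0,0,0,0,1],[-0.04,-0.0023,0,0,0,0,1],[-0.04,-0.0023,0,0,0,0,1],[-0.04,-0.0023,0,0,0,0,1],[-0.04,-0.0023,0,0,0,0,1],[-0.04,-0.0023,0,0,0,0,1],[-0.04,-0.0023,0,0,0,0,1],[0,0,0,0,0,0.0447,1],[0,0,0,0,0,0.0447,1],[0,0,0,0,0,0.0447,1],[0,0,0,0,0,0.0447,1],[0,0,0,0,0,0.0447,1],[0,0,0,0,0,0.0447,1],[0,0,0,0,0,0.0447,1],[0,0,0,0,0,0.0447,1]])

```text
t: 2.15
eef_pos: [0.6281, 0.2272, 0.4041]
ee_rot: [-2.516, -1.881, 0.001]
force: [0.2, 0.3, -0.2]
finger_gap: 0.0938
```

```bash
python3 -c "
from h import *
delta(-16.3,[.627,.227,.40])
d=snap('wrist','w1');print(r.observe()['joint_positions'].round(3),d['eye'])
for P in [(.6345,.2579,.064),(.6162,.1954,.064),(.3814,.2617,.039),(.6244,.3387,.07)]: print(proj(d,P))
cv2.imwrite('pics/w1b.png',cv2.resize(d['pixels'],(800,600)))"
```

```text
shift [-0.0005 -0.001   0.0041] turn deg [-0.05  0.02 -0.14] share [-0.0003  0.0001 -0.0008]
[0.178 0.287 1.509 0.    1.347 0.468] [0.65197901 0.30834056 0.38553395]
[279.63668666 162.97704554]
[279.88536215 229.28254085]
[ 47.31115397 223.44427958]
[240.91401998  76.24966567]
```

View pics/w1b.png

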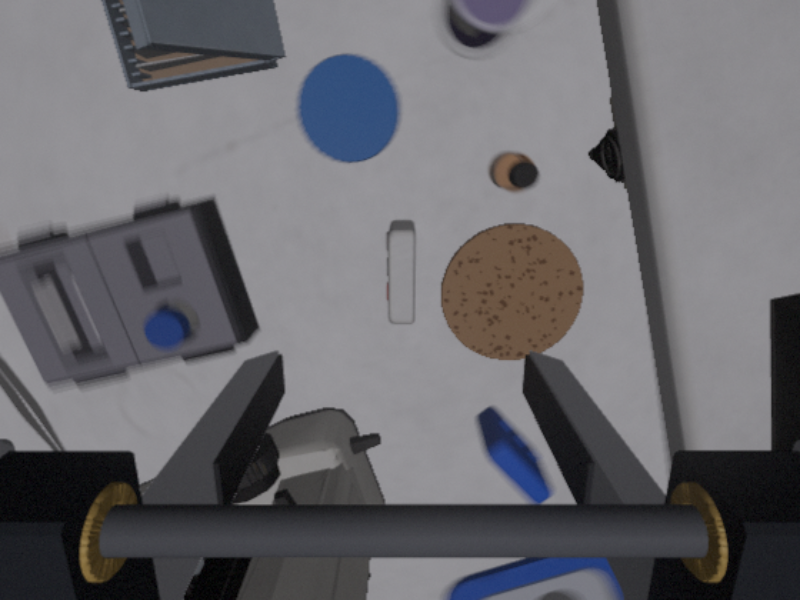

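The white timer's top face runs from (401,231) to (402,323), upright between the fingers. The cup is at (348,107), the oil bottle at (515,172) and the cutout around (64,312).

```bash
python3 -c "
from h import *
d=load('w1');k=1/1.42857
a=at_z(d,(401.8*k,231*k),.064);b=at_z(d,(402*k,323*k),.064);c=(a+b)/2;v=a-b
print(a,b,c,np.linalg.norm(v)); y=-np.degrees(np.arctan2(v[0],v[1]));print(y)
delta(y,[c[0],c[1],.233])"
```

```text
[0.6362732  0.25861169 0.064     ] [0.61855434 0.19814598 0.064     ] [0.62741377 0.22837884 0.064     ] 0.06300840890775837
-16.33268804804368
shift [ 0.001  -0.0009  0.1711] turn deg [-0.04  0.02 -0.32] share [-0.0002  0.0001 -0.0018]
```

Request:
play_rows(steps=[[0.001,-0.001,0.04,0,0,-0.0018,1],[0,0,0.04,0,0,0,1],[0,0,0.03,0,0,0,1],[0,0,0.03,0,0,0,1],[0,0,0.018,0,0,0,1],[0,0,0.01,0,0,0,1],[0,0,0,0,0,0,0],[0,0,0,0,0,0,0],[0,0,0,0,0,0,0],[0,0,0,0,0,0,0],[0,0,0,0,0,0,0],[0,0,0,0,0,0,0],[0,0,0,0,0,0,0],[0,0,0,0,0,0,0]])

```text
t: 3.6
eef_pos: [0.6275, 0.2284, 0.2366]
ee_rot: [-2.505, -1.895, 0.0]
force: [0.4, 0.5, 0.1]
finger_gap: 0.0336
```

Request:
play_rows(steps=[[0,0,0,0,0,0,0],[0,0,0,0,0,0,0],[0,0,0,0,0,0,0],[0,0,0,0,0,0,0],[0,0,0,0,0,0,0],[0,0,0,0,0,0,0]])

```text
t: 4.2
eef_pos: [0.6275, 0.2285, 0.2365]
ee_rot: [-2.505, -1.895, 0.0]
force: [-0.7, 0.7, -0.6]
finger_gap: 0.0177
```

Request:
play_rows(steps=[[0,0,-0.03,0,0,0,0],[0,0,-0.045,0,0,0,0],[0,0,-0.045,0,0,0,0],[0,0,-0.045,0,0,0,0],[-0.005,-0.035,0,0,0,0,0],[-0.005,-0.035,0,0,0,0,0],[-0.005,-0.035,0,0,0,0,0],[-0.005,-0.035,0,0,0,0,0],[-0.005,-0.035,0,0,0,0,0],[-0.005,-0.035,0,0,0,0,0],[-0.007,-0.035,0,0,0,0,0],[0,0,0,0,0,-0.041,0],[0,0,0,0,0,-0.041,0],[0,0,0,0,0,0,0],[0,0,0,0,0,0,0]])

```text
t: 5.7
eef_pos: [0.3817, 0.2595, 0.4017]
ee_rot: [2.244, 2.198, 0.0]
force: [0.1, -0.8, -0.8]
finger_gap: 0.0179
```

```bash
python3 -c "
from h import *
d=snap('wrist','w2');t=snap('top','top2');print(r.observe()['joint_positions'].round(3),r.observe()['finger_gap'])
for P in [(.4,.304,.039),(.3986,.221,.039),(.3615,.2224,.039),(.363,.3056,.039)]: print(proj(d,P).round(1))
c=np.zeros((600,800,3),np.uint8)
c[:]=cv2.resize(d['pixels'][:300,80:480],(800,600),interpolation=cv2.INTER_CUBIC)
cv2.imwrite('pics/w2b.png',c)
delta(-1.7,[.3814,.2617,.4])"
```

```text
[ 0.35  -0.212  2.026 -0.     1.327  0.37 ] 0.017732892429234266
[300.  145.4]
[299.1 225.8]
[263.5 225.2]
[261.9 144.5]
shift [ 0.0022 -0.0005  0.0016] turn deg [-0.    0.    0.56] share [-0.      0.      0.0031]
```

View pics/w2b.png

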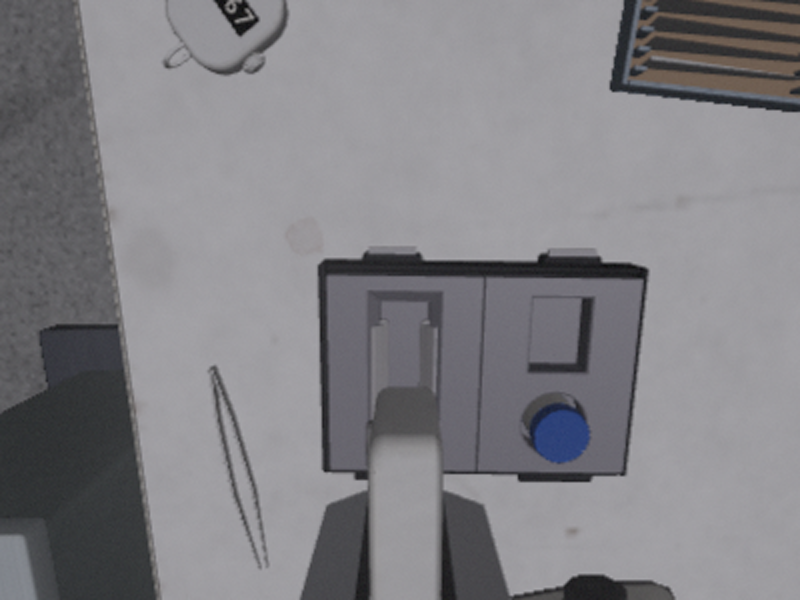

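View pics/top2.png

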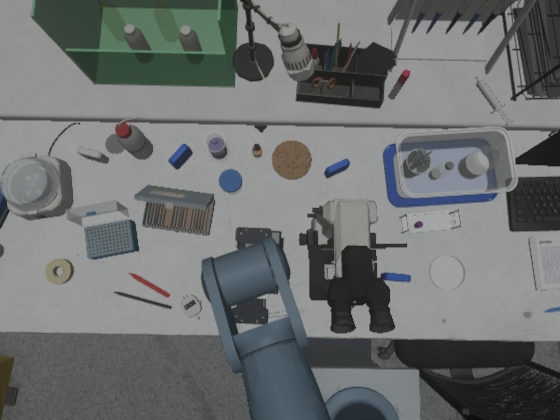

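The gripped timer, at crop (405,450), is held straight above the cutout, whose chamfer's far end runs (368,292)–(442,292). The block corners are (328,276), (484,278), (477,472) and (331,470). The top view shows the arm well clear of the microscope.

```bash
python3 -c "
from h import *
d=load('w2');f=lambda x,y:at_z(d,(x/2+80-.25,y/2-.25),.039)
C=[f(328,276),f(484,278),f(477,472),f(331,470)]
for c in C: print(c.round(4))
print('blk ctr',np.mean(C,0).round(4))
e1,e2=f(368,292),f(442,292);m=(e1+e2)/2;print('chamf',e1.round(4),e2.round(4),m.round(4))
e=f(638,279)-f(328,276);print('yaw',np.degrees(np.arctan2(e[1],e[0])))
y=np.radians(-1.7);print('ctr from end',m-.043*np.array([-np.sin(y),np.cos(y),0]))
# held timer: top face ends
o=r.observe();print(o['eef_pos'])
b=at_z(d,(405/2+80,390/2),o['eef_pos'][2]-.2365);t=at_z(d,(405/2+80,434/2),o['eef_pos'][2]-.2365+.064);print('timer far end bottom/top',b,t)
"
```

```text
[0.3456 0.3124 0.039 ]
[0.4211 0.31   0.039 ]
[0.4187 0.2095 0.039 ]
[0.342  0.2122 0.039 ]
blk ctr [0.3819 0.261  0.039 ]
chamf [0.3647 0.3044 0.039 ] [0.4007 0.3036 0.039 ] [0.3827 0.304  0.039 ]
yaw -1.7024187303871279
ctr from end [0.38145367 0.26103233 0.039     ]
[0.3818578  0.25944719 0.40163399]
timer far end bottom/top [0.38249349 0.28731449 0.16513399] [0.38254083 0.29345877 0.22913399]
```

```bash
python3 -c "
from h import *
d=load('w2')
o=r.observe();z=o['eef_pos'][2]
T=R.from_rotvec(o['ee_rot']).as_matrix()
im=cv2.resize(d['pixels'][170:370,220:345],None,fx=3,fy=3,interpolation=cv2.INTER_CUBIC)
for s in(.033,-.033):
  for h in(0,.064):
    for w in(-.009,.009):
      P=o['eef_pos']+T@np.array([s,w,.2365-h]);q=proj(d,P);print(s,h,w,((q-[220,170])*3).round())
cv2.imwrite('pics/w2c.png',im)
"
```

```text
0.033 0 -0.009 [145.  52.]
0.033 0 0.009 [229.  52.]
0.033 0.064 -0.009 [129. 147.]
0.033 0.064 0.009 [246. 147.]
-0.033 0 -0.009 [148. 330.]
-0.033 0 0.009 [226. 330.]
-0.033 0.064 -0.009 [135. 510.]
-0.033 0.064 0.009 [239. 510.]
```

View pics/w2c.png

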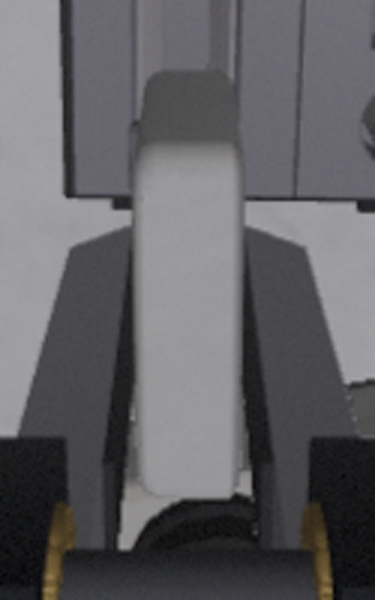

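Request:
play_rows(steps=[[-0.007,0,0,0,0.014,0.003,0],[-0.0013,0,0.03,0,0,0,0],[-0.0013,0,0.03,0,0,0,0],[-0.0013,0,0.03,0,0,0,0],[-0.0009,0,0.02,0,0,0,0],[0,0,0,0,0,0,0],[0,0,0,0,0,0,0]])

```text
t: 6.5
eef_pos: [0.3819, 0.2526, 0.2919]
ee_rot: [-2.23, -2.168, -0.049]
force: [0.4, -0.0, -1.1]
finger_gap: 0.0178
```

```bash
python3 -c "
from h import *
d=snap('wrist','w3');s=snap('side','s3')
o=r.observe();T=R.from_rotvec(o['ee_rot']).as_matrix();print(T.round(4),'grasp',o['eef_pos']+T[:,2]*.18)
c=np.zeros((600,800,3),np.uint8)
c[:,:400]=cv2.resize(d['pixels'][120:300,220:340],(400,600),interpolation=cv2.INTER_CUBIC)
q=proj(s,(.382,.26,.07)).astype(int);print(q)
c[:,400:]=cv2.resize(s['pixels'][q[1]-60:q[1]+60,q[0]-40:q[0]+40],(400,600),interpolation=cv2.INTER_CUBIC)
cv2.imwrite('pics/w3b.png',c)
for P in [(.3827,.304,.039),(.3647,.3044,.039),(.4007,.3036,.039)]: print((proj(d,P)-[220,120])*3.333)
"
```

```text
[[ 0.0277  0.9996  0.0036]
 [ 0.9986 -0.0278  0.0449]
 [ 0.045   0.0024 -0.999 ]] grasp [0.38292104 0.26084022 0.11330127]
[209 184]
[204.75282701 168.98877442]
[116.90607545 169.46775321]
[292.62134492 168.50967695]
```

View pics/w3b.png

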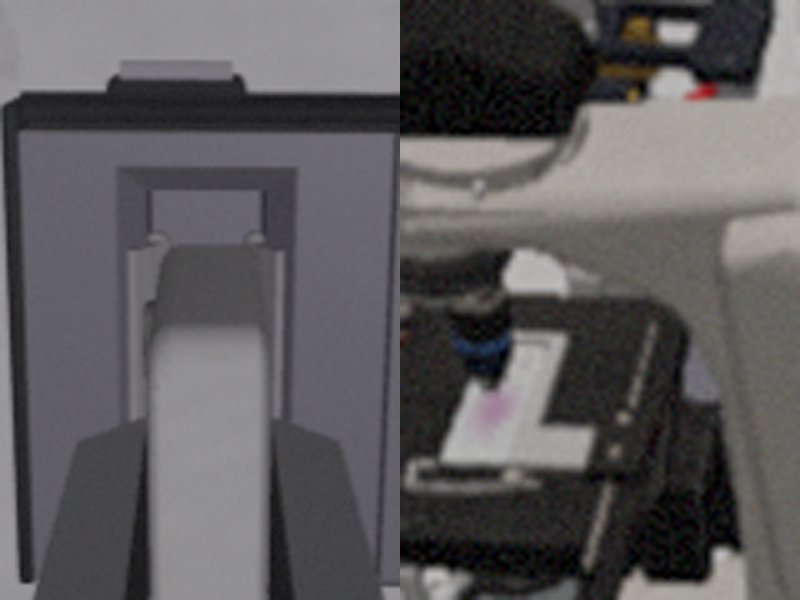

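```bash
python3 -c "
from h import *
d=load('w3')
f=lambda x,y,z:at_z(d,(x/3.333+220,y/3.333+120),z)
print('bottom far',f(212,245,.0575),'top far',f(212,325,.1185))
print('hole end',f(207,190,.032), 'chamf',f(207,167,.039))
"
```

```text
bottom far [0.38379404 0.29194119 0.0575    ] top far [0.3835983  0.29319728 0.1185    ]
hole end [0.38300572 0.29851939 0.032     ] chamf [0.38317168 0.30439619 0.039     ]
```

Request:
play_rows(steps=[[-0.0015,-0.001,0,0,0.0055,0,0],[-0.0006,0,0.01,0,0,0,0],[-0.0006,0,0.01,0,0,0,0],[-0.0003,0,0.005,0,0,0,0],[0,0,0,0,0,0,0],[0,0,0,0,0,0,0]])

```text
t: 7.2
eef_pos: [0.3804, 0.2511, 0.2662]
ee_rot: [-2.22, -2.16, -0.066]
force: [0.6, -0.2, -0.2]
finger_gap: 0.0178
```

```bash
python3 -c "
from h import *
d=snap('wrist','w4')
o=r.observe();T=R.from_rotvec(o['ee_rot']).as_matrix();print(T[:,2],'grasp',o['eef_pos']+T[:,2]*.18,o['force'])
cv2.imwrite('pics/w4b.png',cv2.resize(d['pixels'][120:300,220:340],(400,600),interpolation=cv2.INTER_CUBIC))
"
```

```text
[ 6.99778827e-04  6.11288925e-02 -9.98129635e-01] grasp [0.38056298 0.26215026 0.08667178] [0.08995888 0.45106138 0.19635645]
```

View pics/w4b.png

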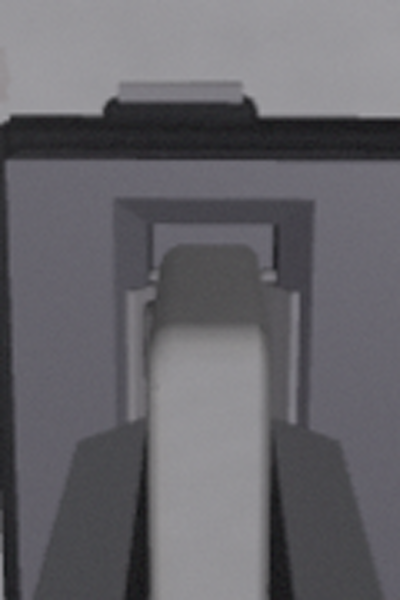

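The timer is inside the mouth, clear on all sides, with no force. Pressing on.

Request:
play_rows(steps=[[-0.0003,0,0.004,0,0,0,0],[-0.0003,0,0.004,0,0,0,0],[-0.0002,0,0.003,0,0,0,0],[0,0,0,0,0,0,0]])

```text
t: 7.65
eef_pos: [0.3805, 0.251, 0.2552]
ee_rot: [-2.221, -2.16, -0.068]
force: [1.1, 2.5, -0.5]
finger_gap: 0.0176
```

Request:
play_rows(steps=[[-0.0002,0,0.003,0,0,0,0],[-0.0002,0,0.002,0,0,0,0],[0,0,0,0,0,0,0]])

```text
t: 7.95
eef_pos: [0.3804, 0.2509, 0.2501]
ee_rot: [-2.22, -2.16, -0.068]
force: [-0.1, 1.2, 0.5]
finger_gap: 0.018
```

Request:
play_rows(steps=[[-0.0001,0,0.002,0,0,0,0],[0,0,0,0,0,0,0]])

```text
t: 8.15
eef_pos: [0.3807, 0.251, 0.2488]
ee_rot: [-2.22, -2.161, -0.068]
force: [-0.3, 1.5, 5.8]
finger_gap: 0.0178
```

Request:
play_rows(steps=[[-0.0001,0,0.002,0,0,0,0],[0,0,0,0,0,0,0]])

```text
t: 8.35
eef_pos: [0.3811, 0.2515, 0.248]
ee_rot: [-2.22, -2.159, -0.07]
force: [-3.5, 2.2, 13.9]
finger_gap: 0.0175
```

Request:
play_rows(steps=[[-0.0001,0,0.002,0,0,0,0],[0,0,0,0,0,0,0]])

```text
t: 8.55
eef_pos: [0.3813, 0.252, 0.2466]
ee_rot: [-2.22, -2.158, -0.072]
force: [-6.2, 5.2, 16.1]
finger_gap: 0.0176
```

```bash
python3 -c "
from h import *
d=snap('wrist','w5')
o=r.observe();T=R.from_rotvec(o['ee_rot']).as_matrix();print('tip',o['eef_pos']+T[:,2]*.199,o['force'])
P=lambda s,w,h:(proj(d,np.array([.3817,.2612,0])+[np.cos(np.radians(1.7))*w+s*.03,s,h])-[200,120])*3
for h in(.075,.091): print(h,P(.033,-.009,h),P(.033,.009,h),P(-.033,.009,h))
cv2.imwrite('pics/w5b.png',cv2.resize(d['pixels'][120:320,200:360],(480,600),interpolation=cv2.INTER_CUBIC))
"
```

```text
tip [0.3816326  0.26477419 0.0480459 ] [-5.15546513  4.48485374 17.92759685]
0.075 [190.74803258 307.75003469] [305.71077067 304.6926237 ] [299.77419731 678.16447183]
0.091 [184.94443536 337.78917751] [311.95204692 334.43314817] [304.87779598 740.72894613]
```

View pics/w5b.png

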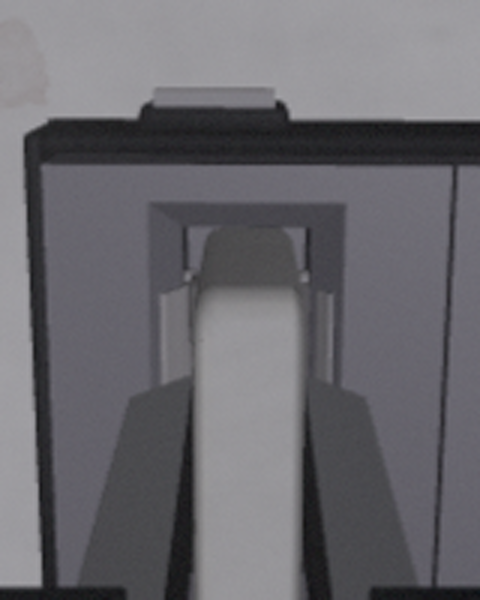

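Request:
play_rows(steps=[[-0.0001,0,0.002,0,0,0,0],[0,0,0,0,0,0,0],[0,0,0,0,0,0,0]])

```text
t: 8.9
eef_pos: [0.3816, 0.2522, 0.2457]
ee_rot: [-2.219, -2.159, -0.073]
force: [-7.0, 3.0, 24.2]
finger_gap: 0.0178
```

Request:
play_rows(steps=[[0,0,-0.002,0,0,0,0],[0,0,0,0,0,0,0.4],[0,0,0,0,0,0,0.4],[0,0,0,0,0,0,0.4],[0,0,0,0,0,0,0.4],[0,0,0,0,0,0,0.4]])

```text
t: 9.5
eef_pos: [0.3804, 0.2507, 0.244]
ee_rot: [-2.22, -2.16, -0.067]
force: [0.2, 0.4, 0.1]
finger_gap: 0.0379
```

```bash
python3 -c "
from h import *
d=snap('wrist','w6')
o=r.observe();T=R.from_rotvec(o['ee_rot']).as_matrix();print('tip',o['eef_pos']+T[:,2]*.199,o['force'],o['finger_gap'])
P=lambda s,w,h:(proj(d,np.array([.3817,.2612,0])+[np.cos(np.radians(1.7))*w+s*.03,s,h])-[200,120])*3
for h in(.075,.091): print(h,P(.033,-.009,h),P(.033,.009,h),P(-.033,.009,h))
cv2.imwrite('pics/w6b.png',cv2.resize(d['pixels'][120:400,160:400],(514,600),interpolation=cv2.INTER_CUBIC))
"
```

```text
tip [0.38058372 0.26286342 0.04549095] [0.25465305 0.01621005 0.12930547] 0.037469488401368475
0.075 [196.5978308  300.53892175] [313.80334607 297.51689399] [306.77164304 677.38275136]
0.091 [191.17293328 330.85705443] [320.91120041 327.53818595] [312.52444666 741.33626186]
```

Request:
play_rows(steps=[[0,0,-0.02,0,0,0,0.4],[0,0,-0.03,0,0,0,0.4],[0,0,-0.04,0,0,0,0.4],[0.015,0.001,0,0,-0.0195,0,0],[0,0,0,0,0,0,0],[0,0,0,0,0,0,0],[0,0,0,0,0,0,0],[0,0,0,0,0,0,0]])

```text
t: 10.35
eef_pos: [0.3814, 0.2599, 0.334]
ee_rot: [-2.251, -2.19, 0.003]
force: [0.5, 0.2, 0.2]
finger_gap: 0.0017
```

```bash
python3 -c "
from h import *
d=snap('wrist','w7');t=snap('top','top7')
o=r.observe();T=R.from_rotvec(o['ee_rot']).as_matrix();print('tip',o['eef_pos'],o['eef_pos']+T[:,2]*.199,o['force'],o['finger_gap'])
P=lambda s,w,h:(proj(d,np.array([.3817,.2612,0])+[np.cos(np.radians(1.7))*w+s*.03,s,h])-[180,80])*3
for h in(.075,.091): print(h,P(.033,-.009,h),P(.033,.009,h),P(-.033,.009,h))
cv2.imwrite('pics/w7b.png',cv2.resize(d['pixels'][80:280,180:380],(600,600),interpolation=cv2.INTER_CUBIC))
"
```

```text
tip [0.38162395 0.25995827 0.33439942] [0.38130467 0.25990447 0.13539968] [-0.03476805  0.04677007 -0.25972288] 0.0005586202346696464
0.075 [271.96688413 294.16290094] [349.1909661  292.13434603] [345.35510549 550.64951562]
0.091 [269.49287101 309.27713904] [351.87414633 307.12511544] [347.59478984 580.42219562]
```

View pics/w7b.png

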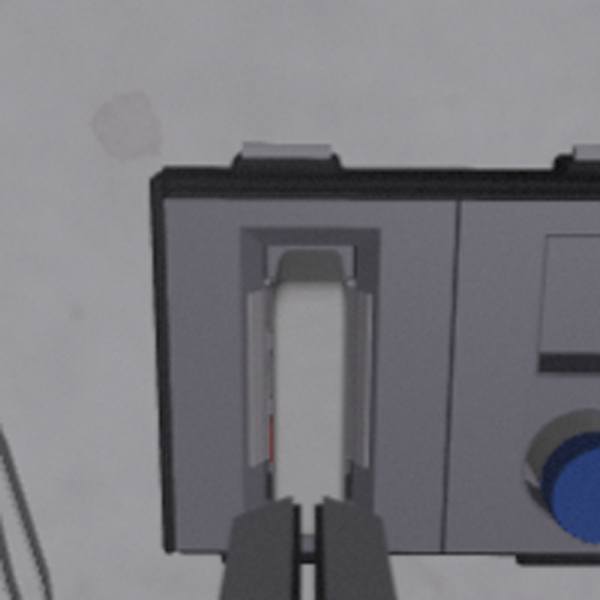

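The timer stands centred in the cutout, top edge (274–346, 283), consistent with home. I'll confirm by touching its top with shut fingers, which should meet it at tip z ≈ 0.075.

Request:
play_rows(steps=[[0,0,0.03,0,0,0,0],[0,0,0.01,0,0,0,0],[0,0,0.007,0,0,0,0],[0,0,0.006,0,0,0,0],[0,0,0.004,0,0,0,0],[0,0,0,0,0,0,0]])

```text
t: 11.05
eef_pos: [0.3818, 0.2603, 0.278]
ee_rot: [-2.251, -2.191, 0.001]
force: [-0.3, 0.4, 0.2]
finger_gap: 0.0008
```

Request:
play_rows(steps=[[0,0,0.003,0,0,0,0],[0,0,0,0,0,0,0]])

```text
t: 11.25
eef_pos: [0.3818, 0.2603, 0.2752]
ee_rot: [-2.251, -2.191, -0.0]
force: [-0.1, 1.1, -0.6]
finger_gap: 0.0005
```

Tip at 0.0762 with no contact yet, so the top is no higher than 76 mm. Pressing a little further.

Request:
play_rows(steps=[[0,0,0.002,0,0,0,0],[0,0,0.002,0,0,0,0],[0,0,0,0,0,0,0]])

```text
t: 11.55
eef_pos: [0.3836, 0.2607, 0.2745]
ee_rot: [2.249, 2.189, 0.006]
force: [-1.7, -3.0, 17.0]
finger_gap: 0.0009
```

Request:
play_rows(steps=[[0,0,0.002,0,0,0,0],[0,0,0,0,0,0,0]])

```text
t: 11.75
eef_pos: [0.3848, 0.2608, 0.2745]
ee_rot: [2.246, 2.188, 0.01]
force: [-2.0, -6.2, 24.3]
finger_gap: 0.0007
```

Hard contact at tip z 0.0755, with no yield at 24 N, so it is on the floor. Retreating.

Request:
play_rows(steps=[[0,0,-0.01,0,0,0,0],[0,0,-0.03,0,0,0,0],[0,0,-0.04,0,0,0,0],[0,0,-0.04,0,0,0,0],[0,0,-0.03,0,0,0,0],[0,0,0,0,0,0,0],[0,0,0,0,0,0,0],[0,0,0,0,0,0,0]])

```text
t: 12.55
eef_pos: [0.3813, 0.2601, 0.4172]
ee_rot: [-2.251, -2.19, 0.005]
force: [0.4, 0.3, -0.8]
finger_gap: 0.0001
```

```bash
python3 -c "
from h import *
d=snap('wrist','w8');t=snap('top','top8');t0=load('top0')
# timer top face (bright) extents in the wrist view
g=d['pixels'].min(2);q=proj(d,(.3817,.2612,.075)).astype(int)
n,l,s,c=cv2.connectedComponentsWithStats((g>125).astype(np.uint8));k=l[q[1]-8,q[0]];x,y,w,h,a=s[k];print(q,k,s[k])
print('far edge centre',at_z(d,(x+w/2,y),.075),'w',w)
# bystanders unmoved
for nm,(u,v) in dict(cup=(230,181),oil=(257,151)).items():
    D=cv2.absdiff(t['pixels'][v-14:v+14,u-14:u+14],t0['pixels'][v-14:v+14,u-14:u+14]);print(nm,D.mean().round(2),D.max())
print(r.observe()['eef_pos'],r.observe()['force']); r.close_job()
"
```

```text
[283 193] 25 [ 278  158   18   64 1056]
far edge centre [0.38563736 0.29530778 0.075     ] w 18
cup 3.46 10
oil 4.01 19
[0.38143235 0.26015168 0.41718496] [-0.2293698   0.05675285  0.52844862]
the job is handed in; nothing more can be done
```

The white timer now stands in the long cutout, fully down, and I've handed the job in at about 12.7 s on the robot's clock. I gripped it across its thickness, pressed it past the strips while still holding it, let go and lifted clear.

**Seating:** With the fingers shut, I touched the timer's top and met hard contact at 75.5 mm above the desk; fully home is 75 mm. It did not give at 24 N.

**Forces:** The highest wrist force I read was about 25 N, and the gripper was touching nothing at the end.

**Bystanders:** Top views before and after show the cup and the amber bottle where they were, with only small pixel differences.

**Checks that did not fully agree:**
- **Tilt in the grip:** The timer looked about 3–4° tilted in the grip, so I tilted the tool to correct it before inserting.
- **Sideways position:** The last image put the timer's far top edge about 3 mm off the cutout's centreline, towards +x. That is more than the earlier view showed. I handed in without looking into it: the reading came from a rough brightness threshold.
- **Strips:** I saw no clear force peak as it passed them, so I rely on the contact height for seating.

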